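# Load a tin into the spring-loaded tin holder

## Robot

A 6-joint arm with a two-finger parallel gripper is mounted at the origin on the work surface; the furniture and walls round the work are solid. World frame = base frame: x ahead of the robot, y to its left, z up, the work surface at z = 0. Lengths are in mm, angles in rad, forces in N, time in s.
With the tool pointing down it reaches from about 300 to 775 mm from the base axis. Payload 14.6 kg.
Tool frame: the origin (TCP) lies at the very end of the fingers, on their centre line; the grasp point (between the pads) lies 19 mm behind it; z points along the fingers, y is the line along which they close (so a half turn about z gives the same grasp; the last joint's range is limited). The gripper opens to 94 mm and grips with 3 to 60 N. Pads are 16 mm wide; open, the fingers measure 119 mm over their backs; the gripper's body (75 mm by 177 mm) begins 78 mm behind the grasp point.
Start: joints at [-1.317, 0.3, 1.521, -0, 1.321, -0.067], TCP at [173.422, -521.933, 205.446] pointing down, gripper open.
Joint ranges: [-3.03, 3.03], [-0.79, 2.21], [0.23, 2.52], [-1.04, 4.18], [0, 3.07], [-2.55, 2.55]. Speed limits (rad/s): [2.22, 2.22, 2.57, 3.14, 3.14, 3.14].

## Interface

Orientations are given as [roll, pitch, yaw] about the fixed x, y, z axes, in that order (R = Rz(yaw) Ry(pitch) Rx(roll)).
In Python, from cell import manip, optics gives the robot as it stands.
- The arm moves only by the shell command python3 -m crank 'ROWS' [FORCE]. ROWS is JSON, a list of rows, each a list of 7 numbers: the opening in per cent of the stroke, from 0 (shut) to 100 (fully open), then the shift along the tool's x, y, z in mm, then the turn, a rotation vector about the tool's x, y, z in rad. A call has 1 to 10 rows; each row is the pose to reach, as a shift and turn from the pose commanded when the call began, along the tool's axes at that moment; what a row does not reach only later rows make up. A row lasts 1/10 s, in which the tool goes at most 50 mm and 8.59 degrees, less where a joint would pass 70% of its speed; a pose out of reach is approached as far as the arm can. A call with a gripper value outside its range is refused whole. The fingers move at their own pace and stop on an object; FORCE is the grip in N (left out, the last holds). Time passes only in rows, so rows that repeat a pose let the fingers close. It gives the time, the measured TCP pose, the force, the opening and the grip force at its end, in the units of the state.
- manip.read_state(): the state, without advancing time (a new reading comes with each control period).
- optics.camera(name): name is "scene" or "top" or "wrist"; returns (picture, depth): 420x560x3 uint8, red, green, blue; 420x560 float32, mm along the optical axis (not along the pixel's ray), 0 where there is no reading.
- optics.calibration(name): a dict with "camera_matrix" (3x3 intrinsics, pixels), "R" (3x3) and "t" (3): a world point X has camera coordinates R X + t. Camera axes: x right, y down, z forward; pixel columns grow to the right and rows downward; lengths in mm; the calibration is good to about 2 mm. A picture is of the moment at which its call begins: read the wrist's pose just before it. calibration takes no time and is no camera call; for the wrist camera it gives the pose at the moment of the call.
- manip.sign_off(): hands the job in; it is judged then, once.
The state is a dict: "clock": time; "joints": joint angles; "qd": joint speeds; "effort": joint torques, N m; "eef_pos": TCP position; "eef_rot": TCP orientation; "wrist_force": force on the tool from outside, world axes, zero at the start; "moment": the same for the moment, N m; "finger_gap": finger opening in mm; "finger_force": force on a finger pad.
Only numpy, scipy, OpenCV 4.12 (cv2) and the standard library are available. Lean on these libraries where they do the work, as an engineer would, in place of code of your own. Each camera call takes 0.05 s, during which the arm holds its last target. There are 200 camera calls.

## Task

Put the round lidded tin that stands on the counter, lid up, into the spring-loaded tin holder, on top of the tin already in it. Push it down against the spring until both catches have snapped in over its lid, so that the two tins stay down in the holder, then let go and move away.

Things in the scene. Friction and masses are not known exactly. Their poses are not given: they have to be found in the camera images.
- tin_center (a point): centre (17 mm above the underside) of the loose round slip-lid tin standing on the counter: 62 mm diameter, 34 mm high, about 0.11 kg, white with a green lid; its z axis points up through the lid. The flat yellow tape spool (53 mm across, 16 mm high) and the brass fittings nearby are not wanted; an identical tin is already in the holder.
- holder: round metal holder fixed on the counter, 126 mm high; origin: centre of its underside, z up along the bore. Bore 67 mm, flared to 84 mm from height 113 mm up. Above height 55 mm the wall is only two arcs, at +x and -x; at +y and -y it is open in slots 43 mm wide, room for fingers holding a tin across y. Black catch housings at +x and -x reach 65 mm from the axis, top at height 118 mm.
- catch_level (a point): point on the holder's axis at the flat undersides of the two spring catches, 100 mm above the counter. The catches poke 7 mm into the bore from +x and -x; their tops slope up and outwards, so a tin set into the mouth rests on them with its underside about 110 mm above the counter. Once a lid's top is pushed below 100 mm they snap in over it.
- platform (a joint): travel (m) of the spring platform under the tins, growing as it sinks: 0 at the start (one tin under the catches), 0.034 with two, hard stop at 0.046. Spring 100 N/m, pushing up 6.4 N at 0, 9.8 N at 0.034. Pushing the second tin in takes 5 to 20 N at the middle of its lid; take its top to 90 to 97 mm above the counter, and the spring then lifts it to the catches (100 mm).
Things that resemble listed ones, but are neither listed nor needed, are in the scene too. What is shaped like the part that bears tin_center but orange or purple is not meant.

How it is judged (in metres and radians):
At the end, for the whole second after the job is handed in: The tin is in the holder within 12 mm of its axis, upright and lid up within 10 degrees, its centre 68 to 88 mm above the counter (held under the catches, nominally 83 mm), on top of the other tin so that the platform has sunk by more than 26 mm from its start, and at rest (horizontal distance between tin_center and holder below 0.012 m and z of tin_center in the frame of holder between 0.068 and 0.088 m and angle between tin_center's own z axis and vertical below 0.18 rad and value of joint platform above 0.026 m and velocity of joint platform between -0.01 and 0.01 m/s); the robot touches nothing.
It also fails if it takes over 45 s, if anything falls off the work surface, if the arm or the gripper's body presses on something with over 40 N, if the wrist force passes 120 N, or if a joint passes its speed limit or range.

## Working session

There is one attempt and no reset: what is moved stays moved. The work goes in short steps, Python scripts to look and compute and a shell command to move; the robot and the scene stay as the last step left them, time stands still between calls to the robot, and variables do not carry over. Pictures are saved under pics/ and viewed, at most 10 in all, crops included, and the job is handed in when it is done.

```bash
mkdir -p pics; ls
python3 - <<'E'
from cell import manip, optics
import cv2,numpy as np
print(manip.read_state())
for n in("scene","top"):
    p,d=optics.camera(n); cv2.imwrite(f"pics/{n}0.png",p[:,:,::-1]); np.savez(f"{n}0.npz",p=p,d=d,**optics.calibration(n)); print(n,optics.calibration(n))
E
```

```text
pics
{'clock': 0.0, 'joints': array([-1.31657949e+00,  3.00473540e-01,  1.52157684e+00,  4.56510791e-05,
        1.32069506e+00, -6.66016550e-02]), 'qd': array([-0.00050265,  0.00037366, -0.00071259, -0.00084234, -0.00169756,
        0.00126257]), 'effort': array([ 4.30283990e-05, -5.31807482e+01, -3.52731550e+01,  7.08829123e-02,
        2.44949665e-02, -1.29725327e-04]), 'eef_pos': array([ 173.38125195, -521.68360287,  204.88678575]), 'eef_rot': array([-3.14044537e+00, -1.20840367e-04,  3.20807101e-01]), 'wrist_force': array([ 0.68366221, -0.91131449,  1.15397461]), 'moment': array([ 0.010122  , -0.06303741,  0.04078303]), 'finger_force': 0.0, 'finger_gap': 94.1415250948041}
scene {'camera_matrix': array([[501.20347306,   0.        , 278.08838665],
       [  0.        , 501.20347306, 214.35412346],
       [  0.        ,   0.        ,   1.        ]]), 'R': array([[-0.65024116, -0.75966468,  0.00979857],
       [-0.55710655,  0.46801146, -0.68600114],
       [ 0.51654499, -0.45152503, -0.72753448]]), 't': array([256.31350844, 404.14592313, 718.24810387])}
top {'camera_matrix': array([[390.34446793,   0.        , 276.52810784],
       [  0.        , 390.34446793, 210.01523093],
       [  0.        ,   0.        ,   1.        ]]), 'R': array([[ 0.02410106, -0.99970268, -0.00370065],
       [-0.98971537, -0.02333784, -0.1411341 ],
       [ 0.14100577,  0.00706407, -0.98998357]]), 't': array([-97.47601295, 530.22435042, 875.85164781])}
```

View pics/scene0.png

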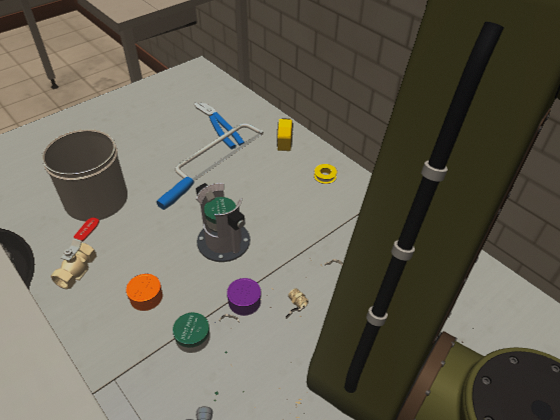

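View pics/top0.png

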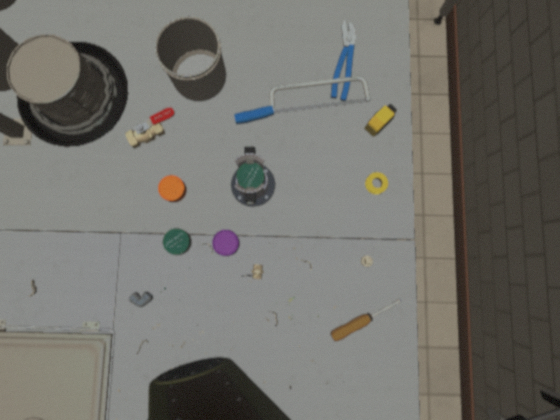

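The pictures show the wanted green-lid white tin at scene (191,328) / top (176,241). Things that could be mistaken for it are orange (143,290)/(172,188), purple (243,295)/(226,242), the green tin in the holder (220,210)/(252,178) and the yellow spool (325,173)/(376,183). The catch housings are at top (250,152) and (251,200). I choose the free-standing green tin and check it in a crop.

```bash
cat > h.py <<'E'
import numpy as np,cv2
def ray(c,u,v,z):
    K,R,t=c["camera_matrix"],c["R"],c["t"]
    d=R.T@np.linalg.solve(K,np.array([u,v,1.])); o=-R.T@t
    return o+d*(z-o[2])/d[2]
def cloud(c,d):
    K,R,t=c["camera_matrix"],c["R"],c["t"]
    v,u=np.indices(d.shape); p=np.stack([(u-K[0,2])/K[0,0]*d,(v-K[1,2])/K[1,1]*d,d],-1)
    return (p-t)@R
def blobs(m,amin=60):
    n,l,s,c=cv2.connectedComponentsWithStats(m.astype(np.uint8))
    return [(l==i,s[i],c[i]) for i in range(1,n) if s[i][4]>=amin]
def hsv(p): return cv2.cvtColor(p,cv2.COLOR_RGB2HSV)
E
python3 - <<'E'
from h import *
ims=[]
for n in("scene","top"):
    f=np.load(n+"0.npz"); p=f["p"]; d=f["d"]; P=cloud(f,d)
    h=hsv(p)
    g=cv2.inRange(h,(70,90,30),(95,255,200))>0
    for m,s,c in blobs(g,100):
        x,y,w,hh=s[:4]; 
        z=np.median(P[m][:,2]); print(n,"green",c.round(1),s,"z",z.round(1),"on34",ray(f,*c,34).round(1),"box34",ray(f,x+w/2-.5,y+hh/2-.5,34).round(1),"cloud",np.median(P[m],0).round(1),"ext",np.ptp(P[m],0).round(0))
    # dark housings & holder rim
    cx,cy=(222,218) if n=="scene" else (252,178)
    W=P[cy-55:cy+55,cx-55:cx+55].reshape(-1,3)
    for z0,z1 in((3,12),(110,122),(122,130)):
        s=W[(W[:,2]>z0)&(W[:,2]<z1)]
        if len(s)>10: print(n,z0,z1,len(s),s.min(0).round(),s.max(0).round(), s.mean(0).round())
    bl=cv2.inRange(h,(0,0,0),(180,255,45))>0
    for m,s,c in blobs(bl,15):
        if abs(c[0]-cx)<50 and abs(c[1]-cy)<50: print(n,"black",c.round(1),s,np.median(P[m],0).round(1),"on118",ray(f,*c,118).round(1))
    r=[p[275:375,130:290],p[130:230,180:340]][n=="top"]
    if n=="scene": ims.append(cv2.resize(p[275:375,130:270],None,fx=4,fy=4)[:,:400])
    else: ims.append(cv2.resize(p[130:230,205:305],None,fx=4,fy=4))
cv2.imwrite("pics/crop1.png",np.hstack(ims)[:,:,::-1])
E
```

```text
scene green [218.  206.4] [204 197  32  23 390] z 101.3 on34 [662.3 -61.3  34. ] box34 [656.5 -61.   34. ] cloud [605.3 -27.6 101.3] ext [613. 387. 712.]
scene green [190.6 328. ] [173 313  36  31 784] z 35.4 on34 [455.4 146.3  34. ] box34 [455.5 146.4  34. ] cloud [454.6 146.8  35.4] ext [466. 214. 766.]
scene 3 12 2729 [ 472. -267.    3.] [885. 103.  12.] [644. -59.   5.]
scene 110 122 440 [534. -57. 110.] [660.   2. 122.] [594. -26. 117.]
scene 122 130 212 [537. -60. 122.] [643.   5. 130.] [609. -28. 126.]
scene black [200.  187.6] [196 184  10  10  36] [655.2 -20.4 119.1] on118 [656.2 -21.6 118. ]
scene black [234.4 218.7] [227 209  17  21 207] [548.9 -22.3 118.2] on118 [546.6 -22.9 118. ]
scene black [210.7 219.4] [206 216   9   7  20] [591.1   0.8  96. ] on118 [573.2  11.7 118. ]
top green [244.5 173.3] [237 164  21  23 222] z 98.5 on34 [619.4  -6.3  34. ] box34 [615.4 -12.5  34. ] cloud [605.  -11.2  98.5] ext [51. 44.  7.]
top green [257.6 178.1] [251 167  12  20 123] z 98.6 on34 [608.4 -37.9  34. ] box34 [612.2 -35.2  34. ] cloud [591.9 -42.4  98.6] ext [43. 24.  7.]
top green [176.5 241.4] [164 230  25  23 346] z 33.0 on34 [453.8 145.9  34. ] box34 [454.6 147.1  34. ] cloud [452.9 146.3  33. ] ext [52. 56.  9.]
top 3 12 562 [ 482. -149.    3.] [757. 111.  12.] [593. -29.   5.]
top 110 122 378 [536. -54. 110.] [663.   5. 122.] [600. -24. 117.]
top 122 130 136 [557. -58. 122.] [641.   9. 129.] [599. -25. 124.]
```

View pics/crop1.png

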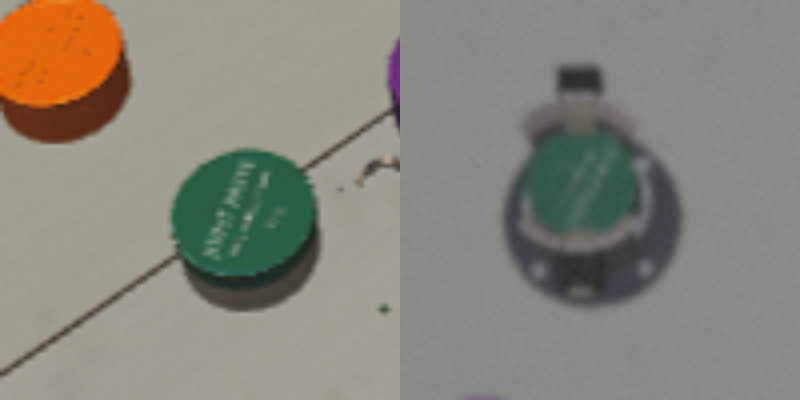

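The crop confirms the choice: green lid over a white tin, at about (454.5,146.5) on the counter. Its lid height reads 33–35 mm, as it should. The holder axis is near (600,-25), with the housings along world x. I'll grasp with the fingers across world y (yaw 0).

```bash
python3 -m crank '[[100,477,-545,0,0,0,0.32],[100,477,-545,0,0,0,0.32],[100,477,-545,0,0,0,0.32],[100,477,-545,0,0,0,0.32],[100,477,-545,0,0,0,0.32],[100,477,-545,0,0,0,0.32],[100,477,-545,0,0,0,0.32],[100,477,-545,0,0,0,0.32],[100,477,-545,0,0,0,0.32],[100,477,-545,0,0,0,0.32]]'
```

```text
clock: 1.1
eef_pos: [367.5, -59.0, 205.6]
eef_rot: [3.141, -0.0, 0.001]
wrist_force: [0.5, -1.2, -0.0]
finger_gap: 94.1
finger_force: 0.0
```

```bash
python3 -m crank '[[100,87,-205,0,0,0,0],[100,87,-205,0,0,0,0],[100,87,-205,0,0,0,0],[100,87,-205,0,0,0,0],[100,87,-205,0,0,0,0],[100,87,-205,0,0,0,0],[100,87,-205,0,0,0,0]]'
python3 - <<'E'
from h import *
from cell import manip, optics
s=manip.read_state(); f=optics.calibration("wrist"); p,d=optics.camera("wrist")
print(s["eef_pos"],s["eef_rot"],-f["R"].T@f["t"])
np.savez("w1.npz",p=p,d=d,**f); cv2.imwrite("pics/w1.png",p[:,:,::-1]); P=cloud(f,d)
for m,st,c in blobs(cv2.inRange(hsv(p),(70,90,30),(95,255,200))>0,300):
    pts=np.argwhere(m)[:,::-1].astype(np.float32); (x,y),r=cv2.minEnclosingCircle(pts)
    print(c,st,x,y,r,ray(f,x,y,34).round(1),ray(f,*c,34).round(1),np.median(P[m],0).round(1))
E
```

```text
clock: 1.8
eef_pos: [453.8, 143.9, 205.0]
eef_rot: [3.141, 0.001, 0.002]
wrist_force: [0.3, 0.0, -0.1]
finger_gap: 94.4
finger_force: 0.0
[453.75096101 143.90274342 204.9997169 ] [3.14120367e+00 1.05897591e-03 1.66994449e-03] [537.95536958 143.93355764 384.78445021]
[524.45790476  20.65180952] [ 487    0   73   47 2625] 523.5 18.5 40.03133773803711 [603.4 -58.2  34. ] [601.7 -59.4  34. ] [590.  -20.8  99.9]
[281.61694553 186.11641153] [ 250  155   63   63 2809] 281.3845520019531 186.0890350341797 31.706911087036133 [457.  147.6  34. ] [457.  147.4  34. ] [457.2 148.   34.2]
```

View pics/w1.png

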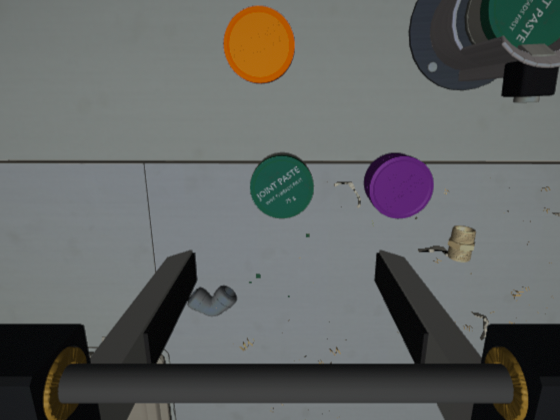

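The wrist view shows the tin at (281,186), i.e. world (457,147.6). That agrees with the first estimate within 2 mm, and the path down is clear with purple 116 mm away. Descending.

```bash
python3 -m crank '[[100,2,-2,50,0,0,0],[100,2,-2,100,0,0,0],[100,2,-2,130,0,0,0],[100,2,-2,145,0,0,0],[100,2,-2,145,0,0,0]]'
```

```text
clock: 2.35
eef_pos: [455.0, 144.7, 58.9]
eef_rot: [3.141, 0.003, -0.001]
wrist_force: [0.9, -0.2, 0.0]
finger_gap: 94.0
finger_force: 0.0
```

```bash
python3 -m crank '[[100,1.5,-2.5,30,0,0,0],[100,1.5,-2.5,48,0,0,0],[100,1.5,-2.5,54,0,0,0],[100,1.5,-2.5,54,0,0,0],[0,1.5,-2.5,54,0,0,0],[0,1.5,-2.5,54,0,0,0],[0,1.5,-2.5,54,0,0,0],[0,1.5,-2.5,54,0,0,0],[0,1.5,-2.5,54,0,0,0],[0,1.5,-2.5,54,0,0,0]]' 40
```

```text
clock: 3.35
eef_pos: [457.8, 148.5, 6.8]
eef_rot: [-3.142, -0.0, 0.001]
wrist_force: [-1.0, -1.8, 5.7]
finger_gap: 61.5
finger_force: 40.0
```

```bash
python3 -m crank '[[0,0,0,-50,0,0,0],[0,0,0,-100,0,0,0],[0,0,0,-150,0,0,0],[0,0,0,-185,0,0,0],[0,25,45,-195,0,0,0],[0,40,90,-195,0,0,0],[0,52,135,-195,0,0,0],[0,52,173,-195,0,0,0],[0,52,173,-195,0,0,0],[0,52,173,-195,0,0,0]]'
python3 - <<'E'
from h import *
from cell import manip, optics
s=manip.read_state(); f=optics.calibration("wrist"); p,d=optics.camera("wrist")
print(s["eef_pos"],s["eef_rot"],s["finger_gap"],s["wrist_force"],-f["R"].T@f["t"])
np.savez("w2.npz",p=p,d=d,**f); cv2.imwrite("pics/w2.png",p[:,:,::-1]); P=cloud(f,d)
h=hsv(p)
for m,st,c in blobs(cv2.inRange(h,(70,90,30),(95,255,200))>0,300):
    print("green",c,st,ray(f,*c,100).round(1),np.median(P[m],0).round(1))
W=P.reshape(-1,3); W=W[(d.ravel()>0)&(abs(W[:,0]-600)<90)&(abs(W[:,1]+25)<90)]
for a,b in((4,14),(114,121),(122,130)):
    q=W[(W[:,2]>a)&(W[:,2]<b)]; 
    if len(q): print(a,b,len(q),q.min(0).round(1),q.max(0).round(1))
E
```

```text
clock: 4.35
eef_pos: [509.6, -24.8, 201.1]
eef_rot: [-3.141, 0.001, -0.001]
wrist_force: [-0.2, 0.2, -1.1]
finger_gap: 61.6
finger_force: 40.0
[509.56297237 -24.76513532 201.14883996] [-3.14126050e+00  6.81036611e-04 -7.77094730e-04] 61.59344248691177 [-0.22367564  0.1522108  -1.11495253] [593.70136326 -25.08754138 381.00385632]
green [286.06357157  86.61606627] [ 244   43   86   88 5191] [601.8 -25.3 100. ] [601.6 -25.1 100. ]
green [285.28161391 287.95932426] [  218   224   136   128 12194] [441.4 -24.8 100. ] [511.4 -24.8 228.6]
4 14 1868 [567.9 -80.3   4.1] [638.7  28.5   9.9]
114 121 2850 [538.3 -56.6 114. ] [653.2   4.4 121. ]
122 130 1985 [557.8 -59.6 122. ] [644.3   8.  128.8]
```

View pics/w2.png

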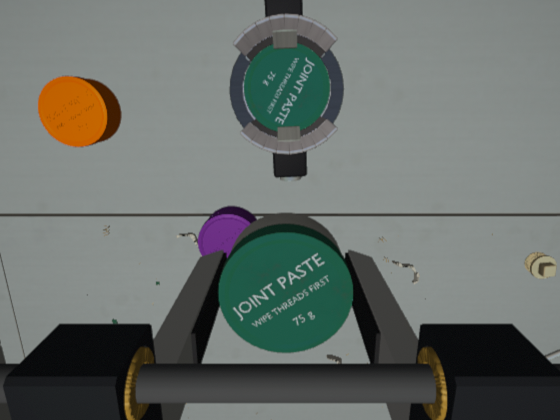

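The wrist view shows the holder centre at (286,86), its catches at (285,38) and (289,133) and yaw of about 2°, with the slots along y. The held tin at (285,288) is upright, its lid 27.5 mm above the TCP. The holder axis is ≈(601.3,-25.4), consistent across the rim, the lid and both other cameras. Next is over the holder and down to just above the catches.

```bash
python3 -m crank '[[0,45,0.5,0,0,0,0],[0,80,0.5,0,0,0,0],[0,91,0.5,0,0,0,0],[0,91,0.5,20,0,0,0],[0,91,0.5,45,0,0,0],[0,91,0.5,65,0,0,0],[0,91,0.5,77,0,0,0],[0,91,0.5,77,0,0,0]]' 60
python3 - <<'E'
from h import *
from cell import manip, optics
out=[]
for n in("scene","top"):
    f=optics.calibration(n); p,d=optics.camera(n); P=cloud(f,d)
    for m,st,c in blobs(cv2.inRange(hsv(p),(70,90,30),(95,255,200))>0,60): print(n,c.round(),st,np.median(P[m],0).round(1))
    cx,cy=(222,210) if n=="scene" else (252,176)
    out.append(cv2.resize(p[cy-50:cy+50,cx-50:cx+50],None,fx=4,fy=4))
cv2.imwrite("pics/c3.png",np.hstack(out)[:,:,::-1]); print(manip.read_state())
E
```

```text
clock: 5.2
eef_pos: [600.3, -23.7, 123.2]
eef_rot: [-3.141, 0.002, 0.002]
wrist_force: [1.0, 1.0, -0.4]
finger_gap: 60.9
finger_force: 60.0
{'clock': 5.3, 'joints': array([-1.01292851e-01,  4.85712789e-01,  1.45619642e+00,  3.77825462e-05,
        1.19883781e+00,  1.46795208e+00]), 'qd': array([-0.00685522, -0.0134384 , -0.00825639, -0.00020044,  0.00024994,
       -0.00254954]), 'effort': array([ 1.93025926e-01, -6.07287526e+01, -3.28845763e+01,  3.35980137e-02,
       -1.43008959e-01,  7.44381454e-03]), 'eef_pos': array([601.08964978, -24.29703435, 125.30032799]), 'eef_rot': array([ 3.14154086e+00, -8.44788941e-04,  1.53769661e-03]), 'wrist_force': array([ 0.72344868, -0.17425575, -0.43429177]), 'moment': array([ 0.00235941, -0.0657523 ,  0.00784815]), 'finger_force': 59.999656677246094, 'finger_gap': 60.910020950344524}
```

View pics/c3.png

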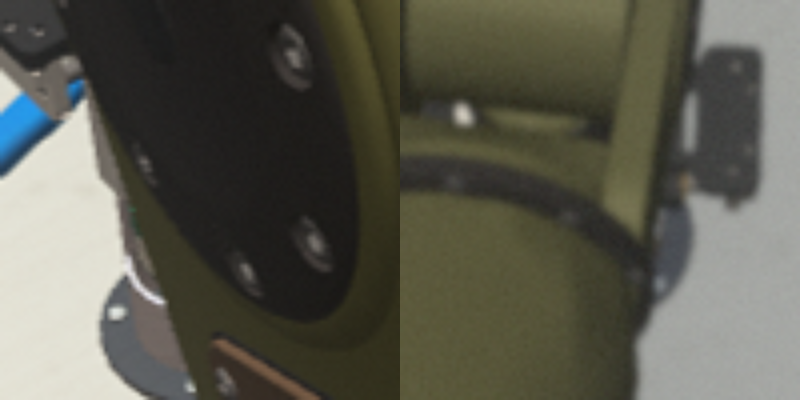

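The arm hides the holder in both fixed views, so I'll go by position and force, descending gently.

```bash
python3 -m crank '[[0,0,0.8,4,0,0,0],[0,0,0.8,8,0,0,0],[0,0,0.8,12,0,0,0],[0,0,0.8,14,0,0,0],[0,0,0.8,14,0,0,0]]'
```

```text
clock: 5.8
eef_pos: [601.2, -25.8, 111.0]
eef_rot: [3.141, -0.001, 0.001]
wrist_force: [1.1, 1.0, 4.4]
finger_gap: 61.3
finger_force: 60.0
```

```bash
python3 -m crank '[[0,0,0,4,0,0,0],[0,0,0,8,0,0,0],[0,0,0,12,0,0,0],[0,0,0,16,0,0,0],[0,0,0,16,0,0,0]]'
```

```text
clock: 6.3
eef_pos: [601.1, -25.8, 94.7]
eef_rot: [3.141, -0.001, 0.001]
wrist_force: [1.1, -0.3, 3.0]
finger_gap: 61.3
finger_force: 60.0
```

```bash
python3 -m crank '[[0,0,0,5,0,0,0],[0,0,0,10,0,0,0],[0,0,0,15,0,0,0],[0,0,0,20,0,0,0],[0,0,0,24,0,0,0],[0,0,0,26,0,0,0],[0,0,0,26,0,0,0]]'
python3 - <<'E'
from h import *
from cell import manip, optics
f=optics.calibration("wrist"); p,d=optics.camera("wrist"); s=manip.read_state()
print(s["eef_pos"],s["wrist_force"],s["moment"],s["finger_gap"])
cv2.imwrite("pics/w4.png",p[:,:,::-1]); P=cloud(f,d)
for m,st,c in blobs(cv2.inRange(hsv(p),(70,90,30),(95,255,200))>0,200):
    q=P[m]; print("green",c,st,np.median(q,0).round(1)); A=np.c_[q[:,:2]-q[:,:2].mean(0),np.ones(len(q))]; print("slope",np.linalg.lstsq(A,q[:,2],rcond=None)[0])
E
```

```text
clock: 7.0
eef_pos: [601.2, -25.8, 69.0]
eef_rot: [3.141, -0.001, 0.001]
wrist_force: [0.7, -0.8, 7.6]
finger_gap: 61.5
finger_force: 60.0
[601.22174377 -25.82777644  69.16087855] [-0.85861539  0.40006208  8.08284218] [-0.01826918  0.14393134  0.04735408] 61.23253243263688
green [285.37275952 294.14637789] [  218   239   136   112 10712] [600.1 -25.8  96.5]
slope [ 2.30399749e-01 -5.63612438e-03  9.71353155e+01]
```

View pics/w4.png

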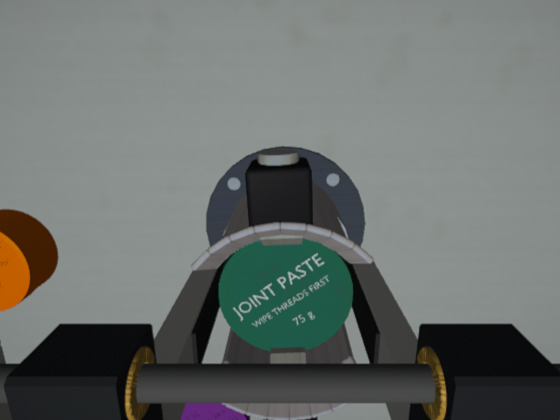

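The wrist view shows the lid at (285,294), centred in the bore at z≈96.5, with both catch tips at (285,240) and (288,354) over its edges. I'll go 2 mm deeper for margin, release, then look before retreating.

```bash
python3 -m crank '[[0,0,0,2,0,0,0],[0,0,0,2,0,0,0],[100,0,0,2,0,0,0],[100,0,0,2,0,0,0],[100,0,0,2,0,0,0],[100,0,0,2,0,0,0],[100,0,0,2,0,0,0]]'
python3 - <<'E'
from h import *
from cell import manip, optics
f=optics.calibration("wrist"); p,d=optics.camera("wrist"); s=manip.read_state()
print(s["eef_pos"],s["wrist_force"],s["finger_gap"])
P=cloud(f,d)
for m,st,c in blobs(cv2.inRange(hsv(p),(70,90,30),(95,255,200))>0,200):
    q=P[m]; med=np.median(q,0); q=q[np.hypot(*(q-med)[:,:2].T)<22]; print("green",c,st,med.round(1),np.percentile(q[:,2],[5,50,95])); A=np.c_[q[:,:2]-q[:,:2].mean(0),np.ones(len(q))]; print("slope",np.linalg.lstsq(A,q[:,2],rcond=None)[0])
E
```

```text
clock: 7.75
eef_pos: [600.7, -25.6, 66.3]
eef_rot: [-3.142, 0.0, 0.001]
wrist_force: [-0.1, 0.8, 1.6]
finger_gap: 93.7
finger_force: 0.0
[600.68852504 -25.66430916  66.35087176] [-0.32269533 -0.22416786 -0.01139552] 93.71705242937838
green [285.70261608 298.17810118] [  216   240   139   119 11544] [601.1 -25.8 100.1] [ 99.14615455 100.06460107 101.00571808]
slope [-1.54236722e-03  5.43127901e-04  1.00065951e+02]
```

The lid is flat at z = 100.1 and centred: it has risen 3–6 mm to the catches and stays there. Moving away.

```bash
python3 -m crank '[[100,0,0,-20,0,0,0],[100,0,0,-60,0,0,0],[100,0,0,-110,0,0,0],[100,0,0,-140,0,0,0],[100,-50,0,-140,0,0,0],[100,-90,0,-140,0,0,0],[100,-90,0,-140,0,0,0],[100,-90,0,-140,0,0,0]]'
python3 - <<'E'
from h import *
from cell import manip, optics
f=optics.calibration("wrist"); p,d=optics.camera("wrist"); s=manip.read_state()
print(s["eef_pos"],s["wrist_force"],s["finger_gap"],s["clock"])
P=cloud(f,d); cv2.imwrite("pics/w5.png",p[:,:,::-1])
for m,st,c in blobs(cv2.inRange(hsv(p),(70,90,30),(95,255,200))>0,200):
    q=P[m]; print("green",c,st,np.median(q,0).round(1),np.percentile(q[:,2],[5,50,95]))
E
```

```text
clock: 8.6
eef_pos: [510.9, -25.8, 207.2]
eef_rot: [3.141, -0.001, 0.001]
wrist_force: [-1.1, 0.9, 0.6]
finger_gap: 94.0
finger_force: 0.0
[511.49523598 -25.80129334 206.96402227] [-0.42154614 -0.12306503  0.19562696] 93.80110164287338 8.65
green [285.52848165  91.26839651] [ 244   50   83   85 4933] [600.5 -25.5 100.1] [ 98.82660132 100.07929532 101.36080124]
```

View pics/w5.png

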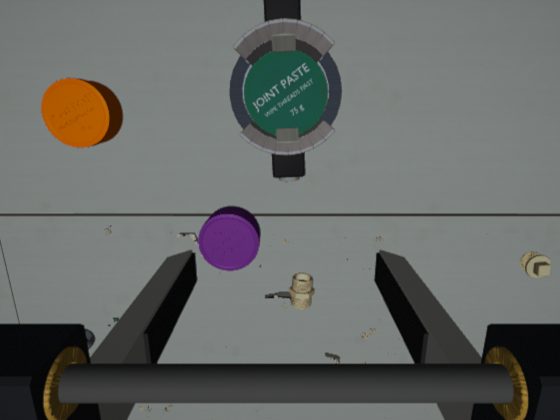

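The picture shows the moved tin's lid (text now turned to its own orientation) under both catches at (285,91), level at 100 mm. The gripper is clear and empty.

```bash
python3 -c "
from cell import manip
print(manip.sign_off())"
```

```text
the job is handed in; nothing more can be done
None
```

The green-lidded tin is in the holder on top of the other one, its lid level at 100 mm under both catches; the gripper is empty and clear, and I handed the job in at about 8.7 s (no verdict was returned).

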